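Close up a row of wood type on the galley

ROBOT

A 6-joint arm with a two-finger parallel gripper is mounted at the origin on the work surface. World frame = base frame: x ahead of the robot, y to its left, z up, the work surface at z = 0. Lengths are in m, angles in rad, forces in N, time in s.
With the tool pointing down it reaches from about 0.375 to 0.925 m from the base axis. Payload 5.7 kg.
Tool frame: the origin (TCP) lies on the centre line of the jaws, within the pads' length; the fingertips stand 22 mm ahead of it and the grasp point (between the pads) lies 3 mm ahead of it; z points along the fingers, y is the direction in which the jaws open and shut (so a half turn about z gives the same grasp; the last joint's range is limited). The gripper opens to 88 mm and grips with 3 to 60 N. Pads are 20 mm wide; open, the fingers measure 115 mm over their backs; the gripper's body (75 mm by 178 mm) begins 61 mm behind the grasp point.
Start: joints at [1.091, 0.359, 1.51, -0, 1.272, -0.115], TCP at [0.214, 0.56, 0.245] pointing down, gripper open.
Joint ranges: [-2.97, 2.97], [-1.01, 2.36], [0.21, 2.38], [-0.96, 4.11], [0.2, 2.71], [-2.98, 2.98]. Speed limits (rad/s): [2.39, 2.39, 3.14, 3.14, 3.14, 3.14].

INTERFACE

Orientations are given as a unit quaternion [x, y, z, w].
In Python, from cell import r gives the robot as it stands.
- The arm moves only by the tool carry_out, never from a script. Its argument "moves" is one flat list of numbers, 5 for each row, row after row: the shift along the world's x, y, z in cm, then the turn about the world's z in degrees, then the closure, from 0 (fully open) to 1 (shut). In form: [tx, ty, tz, spin, fingers, tx, ty, tz, spin, fingers, ...]. A call has 1 to 10 rows; each row shifts and turns the commanded pose from where the row before left it; what a row does not reach is not made up. A row lasts 1/10 s, in which the tool goes at most 50 mm and 8.59 degrees, less where a joint would pass 70% of its speed; a pose out of reach is approached as far as the arm can. A call with a gripper value outside its range is refused whole. The fingers move at their own pace and stop on an object; "squeeze" is the grip in N (left out, the last holds). Time passes only in rows, so rows that do not move let the fingers close. It gives the time, the measured TCP pose, the force and the opening at its end, in the units of the state.
- r.get_obs(): the state, without advancing time (a new reading comes with each control period).
- r.read_camera(name): name is "side" or "top" or "wrist"; returns the picture (384x512x3 uint8, red, green, blue); there is no depth.
- r.camera_params(name): a dict with "fx", "fy", "cx", "cy" (pixels), "distortion" ([k1, k2, p1, p2, k3] as OpenCV has them; the pictures are not rectified), "view" (4x4, takes a point from world to camera coordinates); the wrist camera has in their place "tool_from_camera" (4x4, takes a point from camera to tool coordinates, whose origin is the TCP and whose axes are the flange's). Camera axes: x right, y down, z forward; pixel columns grow to the right and rows downward; lengths in m; the calibration is good to about 2 mm. A picture is of the moment at which its call begins: read the wrist's pose just before it. camera_params takes no time and is no camera call.
- r.hand_in(): hands the job in, once; it reports no verdict.
The state is a dict: "time_s": time; "qpos": joint angles; "joint_velocities": joint speeds; "joint_efforts": joint torques, N m; "tool_pos": TCP position; "ee_rot": TCP orientation; "wrist_force": force on the tool from outside, world axes, zero at the start; "moment": the same for the moment, N m; "gripper_width": finger opening in m.
Only numpy, scipy, OpenCV 4.12 (cv2) and the standard library are available. Lean on these libraries where they do the work, as an engineer would, in place of code of your own. Each camera call takes 0.05 s, during which the arm holds its last target.

TASK

On the galley, push the straggling wood-type block across to stand against the near ledge behind the row. Then push the whole row along that ledge as one train, without letting it come apart, until it is tight against the head ledge: all six blocks square along the near ledge, no gaps. Only push: pick nothing up, and leave everything else where it is.

Things in the scene. Friction and masses are not known exactly. Their poses are not given: they have to be found in the camera images.
- galley: Fixed shallow tray, metal floor 4 mm thick, light wooden ledges 12 wide, tops 18 above the bench. Origin: middle of its underside, on the bench; own y runs along it towards the head, to the robot's left (up to 17 degrees askew). Inner faces: near ledge (nearest the robot) at own x -110, far ledge at x +110, head ledge (end stop) at y +200; foot at y -206 open, no ledge (mm).
- piece1: Loose brown wood-type block on the galley floor: 42 (own x) x 34 (own y, along the row) x 23.3 mm high, about 23 g; on top a raised round disc. Origin at the centre of its underside; number 1 from the head in the row of five along the near ledge (about 1 mm off it), touching its neighbours; the row stops 40 to 120 mm short of the head ledge.
- piece2: Loose brown wood-type block on the galley floor: 42 (own x) x 26 (own y, along the row) x 23.3 mm high, about 17 g; on top two raised parallel bars running across the row. Origin at the centre of its underside; number 2 from the head in the row of five along the near ledge (about 1 mm off it), touching its neighbours; the row stops 40 to 120 mm short of the head ledge.
- piece3: Loose brown wood-type block on the galley floor: 42 (own x) x 20 (own y, along the row) x 18 mm high, about 13 g; on top no ornament: a plain blank spacer, lower than the rest. Origin at the centre of its underside; number 3 from the head in the row of five along the near ledge (about 1 mm off it), touching its neighbours; the row stops 40 to 120 mm short of the head ledge.
- piece4: Loose brown wood-type block on the galley floor: 42 (own x) x 38 (own y, along the row) x 23.3 mm high, about 25 g; on top a raised diamond. Origin at the centre of its underside; number 4 from the head in the row of five along the near ledge (about 1 mm off it), touching its neighbours; the row stops 40 to 120 mm short of the head ledge.
- piece5: Loose brown wood-type block on the galley floor: 42 (own x) x 30 (own y, along the row) x 23.3 mm high, about 20 g; on top a raised upright cross. Origin at the centre of its underside; number 5 from the head in the row of five along the near ledge (about 1 mm off it), touching its neighbours; the row stops 40 to 120 mm short of the head ledge.
- straggler: Loose brown wood-type block on the galley floor: 42 (own x) x 36 (own y, along the row) x 23.3 mm high, about 24 g; on top a raised diagonal cross. Origin at the centre of its underside; belongs last in the row, but starts 35 to 75 mm out from the near ledge, turned by up to 0.25 rad, 14 to 35 mm nearer the foot than piece5. Blocks slide easily: 1 to 2 N moves all six.
- furniture_long: Bystander, not part of the work: wooden spacing bar (furniture) 25 x 150 x 16 mm (x, y, z), flat in the galley near its far ledge. Origin at the centre of its underside.
- furniture_short: Bystander, not part of the work: wooden spacing bar 17 x 100 x 16 mm (x, y, z), flat in the galley beside the long one. Origin at the centre of its underside.
- magnet: Bystander, not part of the work: grey galley magnet 24 x 50 x 22 mm (x, y, z) with a 12 mm high steel knob on top, standing in the galley near the far ledge. Origin at the centre of its underside.
- planer: Bystander, not part of the work: wooden planer block 82 x 150 x 36 mm (x, y, z), on the bench. Origin at the centre of its underside.
- mallet: Bystander, not part of the work: wooden mallet lying on the bench: head 56 x 95 x 56 mm (x, y, z), handle 190 mm long and 20 mm thick towards its own -x; origin under the head
- ink_tin: Bystander, not part of the work: closed round tin, 90 mm across, 55 mm high, on the bench. Origin at the centre of its underside.
- brayer: Bystander, not part of the work: ink roller on the bench: roller 42 mm thick, 100 mm long along its own y, handle towards its +x, 48 mm high; origin under the roller
- composing_stick: Bystander, not part of the work: steel composing stick (three-sided hand tray) 52 x 250 x 18 mm (x, y, z), lying on the bench. Origin at the centre of its underside.
There are look-alikes about, which are no part of the job. Leave any turquoise look-alike of the piece2 alone.

How it is judged:
On the way, in this order (a step that is already met when the one before it is completed fails the run):
1. the straggler stands square against the near ledge (within 4 mm) as last of the row, while the row is still more than 15 mm short of the head (x of straggler in the frame of galley below -0.085 m and angle between the y axis of straggler and the y axis of galley, either way round below 0.08 rad and y of straggler in the frame of piece5 below -0.028 m and y of piece1 in the frame of galley below 0.168 m), for 0.1 s.
2. the whole row of six has been pushed along to the head ledge, the straggler last (3 mm play in all) (y of straggler in the frame of piece5 below -0.028 m and y of straggler in the frame of galley above 0.031 m and y of piece1 in the frame of galley above 0.18 m), for 0.2 s.
At the end, for the whole second after the job is handed in: All six blocks stand on the galley floor, at rest, in their order: against the near ledge (3 mm) and square to it (0.08 rad), the first against the head ledge, the rest closed up (each within 3 mm of its place in a gapless row); no bystander moved by over 15 mm (x of each of piece1, piece2, piece3, piece4, piece5, straggler in the frame of galley below -0.086 m and angle between the y axis of each of piece1, piece2, piece3, piece4, piece5, straggler and the y axis of galley, either way round below 0.08 rad and y of piece1 in the frame of galley above 0.18 m and angle between each of piece1, piece2, piece3, piece4, piece5, straggler's own z axis and vertical below 0.06 rad and z of each of piece1, piece2, piece3, piece4, piece5, straggler in the frame of galley below 0.007 m and linear speed of each of piece1, piece2, piece3, piece4, piece5, straggler below 0.01 m/s and y of piece2 in the frame of galley above 0.15 m and y of piece3 in the frame of galley above 0.127 m and y of piece4 in the frame of galley above 0.098 m and y of piece5 in the frame of galley above 0.064 m and y of straggler in the frame of galley above 0.031 m and distance of each of furniture_long, furniture_short, magnet, planer, mallet, ink_tin, brayer, composing_stick from where it was at the start of the episode below 0.015 m); the robot touches nothing.
It fails at once if the row of five is pulled apart (a gap of over 15 mm in all between piece1 and piece5) (y of piece5 in the frame of piece1 below -0.131 m).
It fails at once if a block of the row is lifted off the galley floor or tipped over (z of any of piece1, piece2, piece3, piece4, piece5, straggler in the frame of galley above 0.014 m or angle between any of piece1, piece2, piece3, piece4, piece5, straggler's own z axis and vertical above 0.6 rad).
It fails at once if a bystander is moved by more than 15 mm (distance of any of furniture_long, furniture_short, magnet, planer, mallet, ink_tin, brayer, composing_stick from where it was at the start of the episode above 0.015 m).
It also fails if it takes over 48 s, if anything falls off the work surface, if the arm or the gripper's body presses on something with over 40 N, if the wrist force passes 120 N, or if a joint passes its speed limit or range.

## Working session

There is one attempt and no reset: what is moved stays moved. The work goes in short steps, Python scripts to look and compute and a tool call to move; the robot and the scene stay as the last step left them, time stands still between calls to the robot, and variables do not carry over. Pictures are saved under pics/ and viewed, and the job is handed in when it is done.

Besides the shell and the picture viewer there is one more tool, called after "Emit:" in YAML: its name, and indented under it one key for each argument. carry_out: Moves the arm, as the interface text tells. Its arguments: {"type":"object","properties":{"moves":{"type":"array","items":{"type":"number"}},"squeeze":{"type":"number"}},"required":["moves"]}

```bash
mkdir -p pics; python3 - <<'E'
from cell import r
import cv2,numpy as np
o=r.get_obs(); print({k:np.round(v,3) for k,v in o.items()})
for n in("top","side"):
    im=r.read_camera(n); cv2.imwrite(f"pics/{n}0.png",im[:,:,::-1])
    print(n,r.camera_params(n))
print(r.camera_params("wrist"))
E
```

```text
{'time_s': np.float64(0.0), 'qpos': array([ 1.091,  0.359,  1.511, -0.   ,  1.272, -0.115]), 'joint_velocities': array([ 0.001,  0.   , -0.   ,  0.   , -0.001, -0.   ]), 'joint_efforts': array([-2.0000e-03, -5.1536e+01, -2.7072e+01,  6.7000e-02,  3.5000e-02,
       -0.0000e+00]), 'tool_pos': array([0.214, 0.56 , 0.244]), 'ee_rot': array([ 0.181,  0.983, -0.001, -0.   ]), 'wrist_force': array([ 0.759, -0.449, -0.692]), 'moment': array([-0.009,  0.06 , -0.013]), 'gripper_width': np.float64(0.088)}
top {'fx': 485.35826915371587, 'fy': 485.35826915371587, 'cx': 254.27527147827612, 'cy': 191.73612901782852, 'distortion': array([-0.1873166,  0.       ,  0.       ,  0.       ,  0.       ]), 'view': array([[-0.02894151, -0.99957897, -0.00206545, -0.00664267],
       [-0.97408718,  0.028667  , -0.22434876,  0.52092246],
       [ 0.22431351, -0.00448106, -0.97450673,  1.15569984],
       [ 0.        ,  0.        ,  0.        ,  1.        ]])}
side {'fx': 361.1884634691364, 'fy': 361.1884634691364, 'cx': 259.1393104554879, 'cy': 190.79292879299246, 'distortion': array([0.04040007, 0.        , 0.        , 0.        , 0.        ]), 'view': array([[ 0.83758898, -0.54590314,  0.02084366, -0.45562161],
       [-0.29511723, -0.4842524 , -0.82365371,  0.18424363],
       [ 0.45972874,  0.68373195, -0.56670989,  0.84865727],
       [ 0.        ,  0.        ,  0.        ,  1.        ]])}
{'fx': 306.5252390647387, 'fy': 306.5252390647387, 'cx': 253.78931111556247, 'cy': 197.5677615786317, 'distortion': array([-0.06719057,  0.        ,  0.        ,  0.        ,  0.        ]), 'tool_from_camera': array([[-6.36684903e-04, -9.54150642e-01, -2.99326155e-01,
         8.27955789e-02],
       [ 9.99999446e-01, -3.56483709e-04, -9.90709917e-04,
         1.05613337e-03],
       [ 8.38581606e-04, -2.99326620e-01,  9.54150340e-01,
        -1.40238720e-01],
       [ 0.00000000e+00,  0.00000000e+00,  0.00000000e+00,
         1.00000000e+00]])}
```

View pics/top0.png

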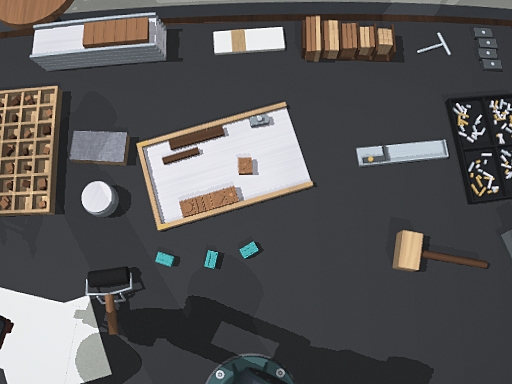

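View pics/side0.png

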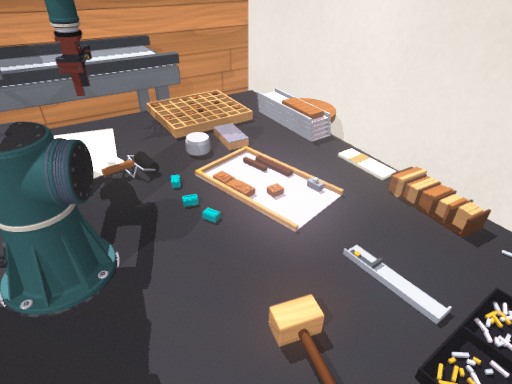

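```bash
python3 - <<'E'
import cv2
im=cv2.imread("pics/top0.png")
cv2.imwrite("pics/crop0.png",cv2.resize(im[95:240,130:320],None,fx=4.2,fy=4.1,interpolation=cv2.INTER_CUBIC))
E
```

```text
(no output)
```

View pics/crop0.png

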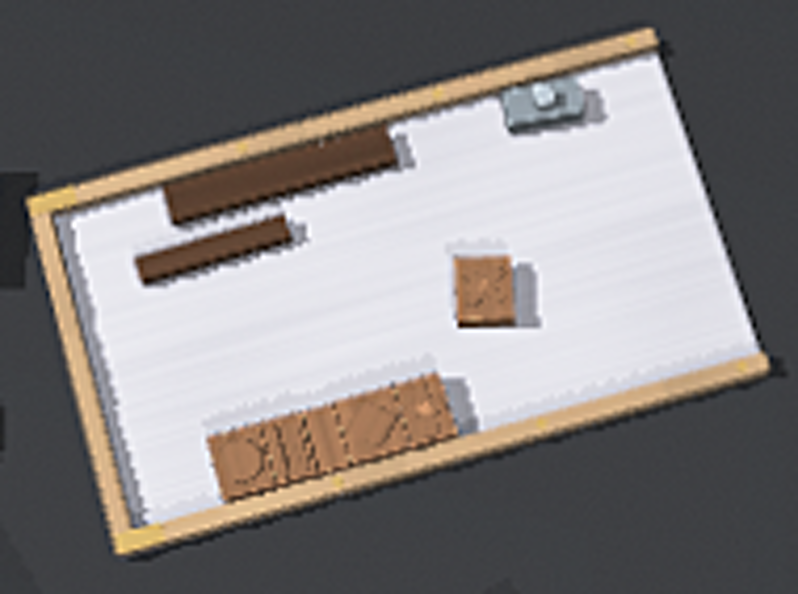

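```bash
cat > h.py <<'E'
import numpy as np,cv2
from scipy.optimize import least_squares
from scipy.spatial.transform import Rotation as R
from cell import r
def cam(name,o=None):
    p=r.camera_params(name); K=np.array([[p['fx'],0,p['cx']],[0,p['fy'],p['cy']],[0,0,1]])
    if 'view' in p: V=p['view']
    else:
        T=np.eye(4);T[:3,:3]=R.from_quat(o['ee_rot']).as_matrix();T[:3,3]=o['tool_pos']
        V=np.linalg.inv(T@p['tool_from_camera'])
    return K,np.array(p['distortion']),np.array(V)
def ray(c,px,z):
    K,d,V=c
    u=cv2.undistortPoints(np.array(px,float).reshape(-1,1,2),K,d).reshape(-1,2)
    Ri=V[:3,:3].T; C=-Ri@V[:3,3]; D=np.c_[u,np.ones(len(u))]@Ri.T
    z=np.broadcast_to(z,len(u)); s=(z-C[2])/D[:,2]
    return (C+D*s[:,None])[:,:2]
def fit(own,w):
    own=np.array(own);w=np.array(w);a=own-own.mean(0);b=w-w.mean(0)
    th=np.arctan2((a[:,0]*b[:,1]-a[:,1]*b[:,0]).sum(),(a*b).sum())
    M=np.array([[np.cos(th),-np.sin(th)],[np.sin(th),np.cos(th)]])
    t=w.mean(0)-M@own.mean(0); return t,th,M,np.abs(w-own@M.T-t).max()
E
python3 - <<'E'
from h import *
c=cam("top")
f=lambda P:[[130+(x+.5)/4.2-.5,95+(y+.5)/4.1-.5] for x,y in P]
g=ray(c,f([(118,553),(28,200),(770,368),(655,28)]),.018)
t,th,M,e=fit([(-.122,.212),(.122,.212),(-.122,-.206),(.122,-.206)],g)
print("galley",t,th,e)
def loc(P,z):
    w=ray(c,f(P),z); print(np.round(w,4).tolist()); print(np.round((w-t)@M*1000,1).tolist())
loc([(454,256),(513,256),(515,318),(457,322)],.0273)
loc([(207,436),(437,375),(458,430),(222,497)],.0273)
E
```

```text
galley [0.60966352 0.05455848] 0.25853689707676464 0.0012306362272770932
[[0.6222, 0.0186], [0.6211, -0.0181], [0.5801, -0.0182], [0.5785, 0.0177]]
[[2.9, -37.9], [-7.5, -73.2], [-47.2, -62.8], [-39.6, -27.7]]
[[0.5092, 0.1725], [0.5444, 0.0307], [0.5086, 0.0186], [0.4701, 0.1631]]
[[-67.0, 139.7], [-69.2, -6.4], [-106.9, -9.0], [-107.2, 140.6]]
```

Emit:
carry_out:
  moves: [2.7,-3.4,0,3,1,2.7,-3.4,0,3,1,2.7,-3.4,0,3,1,2.7,-3.4,0,3,1,2.7,-3.4,0,3,1,2.7,-3.4,0,3,1,2.7,-3.4,0,3,1,2.7,-3.4,0,3,1,2.7,-3.4,0,3,1,2.7,-3.4,0,3,1]
  squeeze: 10

```text
time_s: 1.1
tool_pos: [0.4846, 0.2189, 0.2444]
ee_rot: [-0.08, 0.997, -0.0, -0.0]
wrist_force: [2.2, 0.3, 0.4]
gripper_width: 0.0114
```

Emit:
carry_out:
  moves: [2.7,-3.4,0,3,1,2.7,-3.4,0,2.7,1,2.7,-3.4,0,0,1,2.7,-3.4,0,0,1,2.7,-3.4,0,0,1,2.7,-3.4,0,0,1,0,0,0,0,1,0,0,0,0,1]

```text
time_s: 1.9
tool_pos: [0.6459, 0.0158, 0.2438]
ee_rot: [-0.128, 0.992, 0.0, -0.001]
wrist_force: [0.2, 0.2, 0.5]
gripper_width: 0.0006
```

```bash
python3 - <<'E'
from h import *
o=r.get_obs(); im=r.read_camera("wrist"); cv2.imwrite("pics/w1.png",cv2.resize(im[:,:,::-1],None,fx=1.56,fy=1.56,interpolation=cv2.INTER_CUBIC))
import pickle; pickle.dump(o,open("w1.pkl","wb"))
print({k:np.round(v,4) for k,v in o.items() if k in('time_s','tool_pos','ee_rot','qpos','wrist_force','gripper_width')})
E
```

```text
{'time_s': np.float64(1.9), 'qpos': array([-8.2600e-02,  4.2640e-01,  1.4041e+00,  3.0000e-04,  1.3127e+00,
       -1.9098e+00]), 'tool_pos': array([0.6459, 0.0158, 0.2438]), 'ee_rot': array([-1.278e-01,  9.918e-01,  3.000e-04, -8.000e-04]), 'wrist_force': array([0.195 , 0.1955, 0.4689]), 'gripper_width': np.float64(0.0006)}
```

View pics/w1.png

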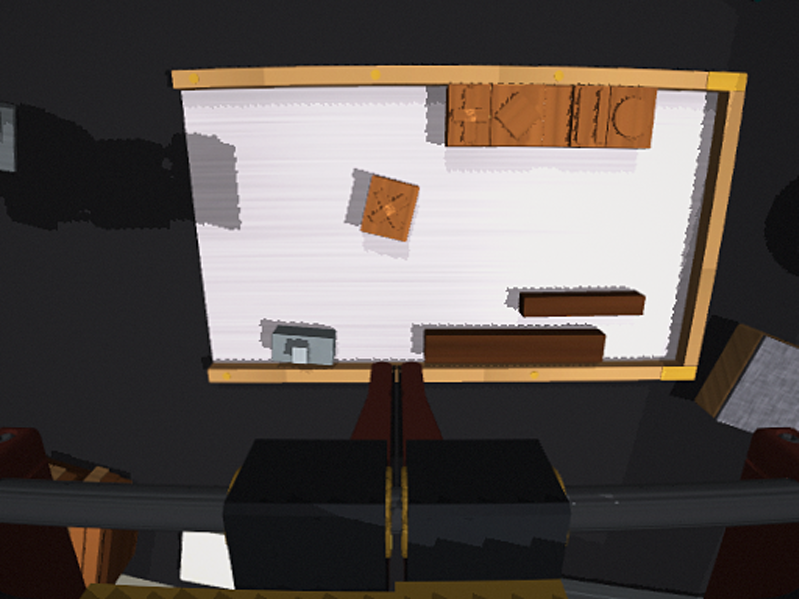

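```bash
python3 - <<'E'
from h import *
import pickle; o=pickle.load(open("w1.pkl","rb"))
c=cam("wrist",o)
f=lambda P:[[(x+.5)/1.56-.5,(y+.5)/1.56-.5] for x,y in P]
g=ray(c,f([(746,73),(694,380),(172,71),(210,383)]),.018)
t,th,M,e=fit([(-.122,.212),(.122,.212),(-.122,-.206),(.122,-.206)],g)
print("galley",t,th,np.degrees(th),e)
def loc(P,z):
    w=ray(c,f(P),z); l=(w-t)@M*1000;print(np.round(l,1).tolist(),np.round(l.mean(0),1),np.round(w.mean(0),4))
loc([(372,176),(419,186),(408,241),(361,231)],.0273)
loc([(447,84),(655,86),(653,148),(446,147)],.0273)
T=R.from_quat(o['ee_rot']).as_matrix(); print("jaw deg",np.degrees(np.arctan2(T[1,1],T[0,1])))
print("tool local",(o['tool_pos'][:2]-t)@M*1000)
E
python3 - <<'E'
import cv2
im=cv2.imread("pics/w1.png")[50:260,330:700]
cv2.imwrite("pics/w1c.png",cv2.resize(im,None,fx=2.1,fy=2.1,interpolation=cv2.INTER_CUBIC))
E
```

```text
galley [0.61028831 0.05480288] 0.2614300149612201 14.978836495319879 0.001006465132212031
[[-46.9, -63.1], [-39.6, -29.1], [0.6, -37.1], [-7.1, -72.1]] [-23.2 -50.4] [6.009e-01 1.000e-04]
[[-108.8, -10.2], [-109.8, 137.3], [-67.5, 141.0], [-66.8, -10.0]] [-88.2  64.5] [0.5084 0.0943]
jaw deg 104.68630900342683
tool local [ 24.31515345 -46.93104755]
```

View pics/w1c.png

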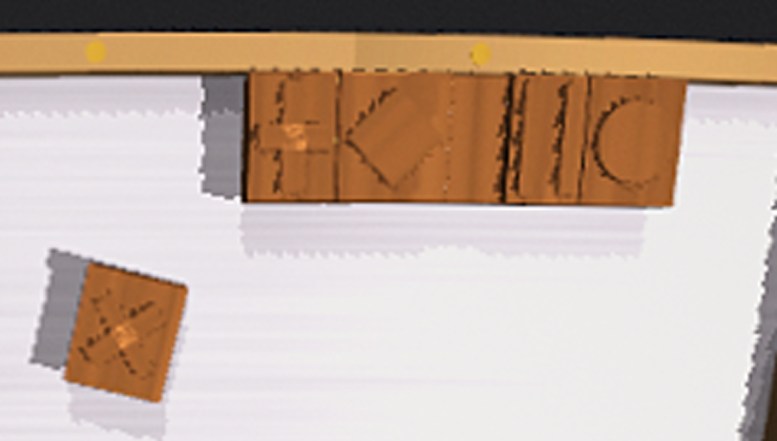

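Emit:
carry_out:
  moves: [0,0,-4.5,0,1,0,0,-4.5,0,1,0,0,-4.5,0,1,0,0,-4,0,1,0,0,-2.5,0,1,0,0,-1.3,0,1,0,0,0,0,1]

```text
time_s: 2.65
tool_pos: [0.6441, 0.0177, 0.0302]
ee_rot: [-0.129, 0.992, 0.0, -0.002]
wrist_force: [-0.3, -0.1, -0.1]
gripper_width: 0.0005
```

Emit:
carry_out:
  moves: [-0.97,-0.26,0,0,1,-0.97,-0.26,0,0,1,-0.97,-0.26,0,0,1,-0.97,-0.26,0,0,1,-0.97,-0.26,0,0,1,-0.97,-0.26,0,0,1,0,0,0,0,1]

```text
time_s: 3.35
tool_pos: [0.5857, 0.0006, 0.0316]
ee_rot: [-0.129, 0.992, 0.0, -0.001]
wrist_force: [-0.2, 0.3, -0.8]
gripper_width: 0.0007
```

```bash
cat >> h.py <<'E'
def shot(n):
    import pickle
    o=r.get_obs(); im=r.read_camera("wrist"); cv2.imwrite(f"pics/{n}.png",cv2.resize(im[:,:,::-1],None,fx=1.56,fy=1.56,interpolation=cv2.INTER_CUBIC))
    pickle.dump(o,open(f"{n}.pkl","wb"))
    t=np.array([.610,.0547]);a=.2600;M=np.array([[np.cos(a),-np.sin(a)],[np.sin(a),np.cos(a)]])
    T=R.from_quat(o['ee_rot']).as_matrix()
    print(o['time_s'],"tool local mm",(o['tool_pos'][:2]-t)@M*1000,o['tool_pos'][2],"F local",np.array(o['wrist_force'][:2])@M,"jaw",np.degrees(np.arctan2(T[1,1],T[0,1])))
E
python3 -c "
from h import *
shot('w2')"
```

```text
3.35 tool local mm [-37.35637309 -46.04969073] 0.03157752872816117 F local [-0.15006797  0.31019823] jaw 104.76761404486076
```

View pics/w2.png

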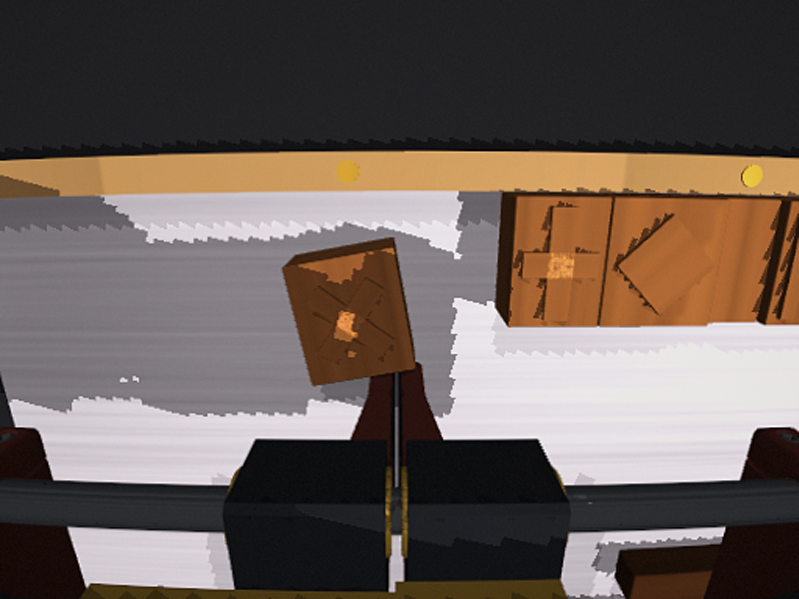

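```bash
cat >> h.py <<'E'
def loc(n,P,z=.0273):
    import pickle; o=pickle.load(open(n+".pkl","rb")); c=cam("wrist",o)
    t=np.array([.610,.0547]);a=.2600;M=np.array([[np.cos(a),-np.sin(a)],[np.sin(a),np.cos(a)]])
    w=ray(c,[[(x+.5)/1.56-.5,(y+.5)/1.56-.5] for x,y in P],z); l=(w-t)@M*1000
    print(np.round(l,1).tolist(),"mean",np.round(l.mean(0),1)); return l
E
python3 -c "
from h import *
l=loc('w2',[(285,267),(394,246),(414,368),(315,384)])
d=l[1]-l[0]+l[2]-l[3];print('yaw',np.degrees(np.arctan2(-d[0],d[1])))
loc('w2',[(509,326),(512,195)])
"
```

```text
[[-87.8, -79.6], [-94.2, -45.8], [-53.7, -39.4], [-47.9, -72.4]] mean [-70.9 -59.3]
yaw 10.322413795650185
[[-68.2, -8.9], [-109.5, -10.6]] mean [-88.9  -9.8]
```

Emit:
carry_out:
  moves: [0.97,0.26,0,0,1,0.17,-0.63,0,0,0.84,0.17,-0.63,0,0,0.84,0,0,0,0,0.84,-0.48,-0.13,0,0,0.84,-0.48,-0.13,0,0,0.84,-0.48,-0.13,0,0,0.84,-0.48,-0.13,0,0,0.84,-0.48,-0.13,0,0,0.84,0,0,0,0,0.84]

```text
time_s: 4.4
tool_pos: [0.5758, -0.0157, 0.0316]
ee_rot: [-0.129, 0.992, 0.0, -0.001]
wrist_force: [0.1, -0.0, 0.6]
gripper_width: 0.0144
```

```bash
python3 -c "
from h import *
shot('w3')"
```

```text
4.4 tool local mm [-51.12026338 -59.20195156] 0.03159300667560124 F local [ 0.05062296 -0.06145981] jaw 104.79275112433959
```

View pics/w3.png

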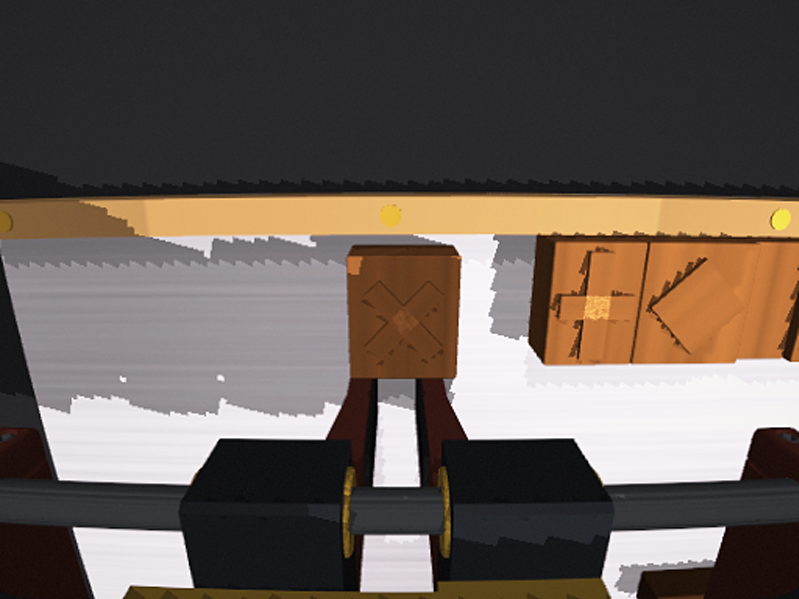

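```bash
python3 -c "
from h import *
loc('w3',[(347,256),(461,256),(458,378),(351,378)])
loc('w3',[(545,364),(740,360)])
loc('w3',[(300,236),(500,235)],.018)
"
```

```text
[[-104.9, -73.4], [-104.8, -38.4], [-63.7, -37.8], [-63.8, -73.4]] mean [-84.3 -55.8]
[[-68.6, -9.1], [-69.3, 59.0]] mean [-69.   24.9]
[[-109.7, -89.4], [-109.9, -24.7]] mean [-109.8  -57.1]
```

Emit:
carry_out:
  moves: [-0.24,-0.06,0,0,0.84,-0.2,-0.05,0,0,0.84,0,0,0,0,0.84]

```text
time_s: 4.75
tool_pos: [0.5723, -0.0167, 0.0316]
ee_rot: [-0.129, 0.992, -0.0, -0.0]
wrist_force: [-0.6, -0.4, -0.0]
gripper_width: 0.0143
```

```bash
python3 -c "
from h import *
shot('w4')"
```

```text
4.75 tool local mm [-54.80267482 -59.33177356] 0.03158907990924465 F local [-0.64799543 -0.2650821 ] jaw 104.79785208441277
```

View pics/w4.png

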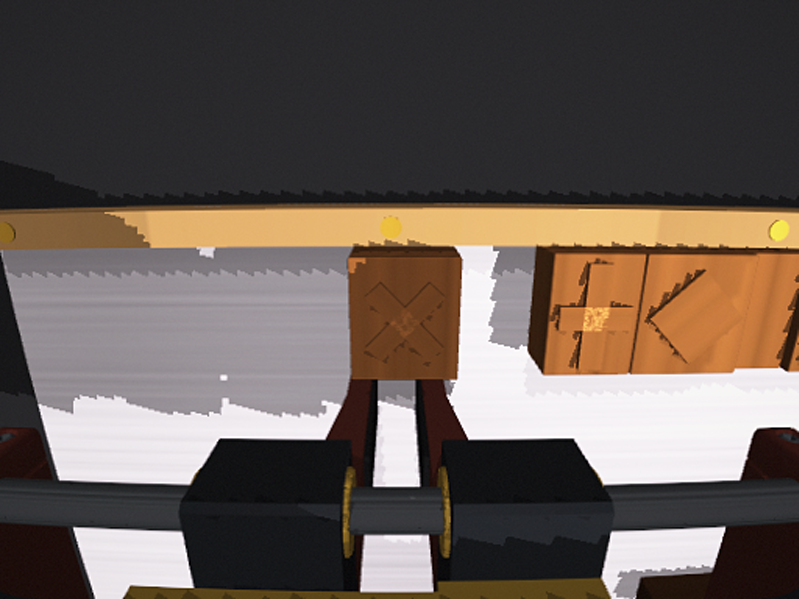

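Emit:
carry_out:
  moves: [-0.15,-0.04,0,0,0.84,-0.05,-0.01,0,0,0.84,0,0,0,0,0.84]

```text
time_s: 5.1
tool_pos: [0.5704, -0.0172, 0.0316]
ee_rot: [-0.129, 0.992, -0.0, -0.0]
wrist_force: [-0.5, -0.1, 0.4]
gripper_width: 0.0142
```

```bash
python3 -c "
from h import *
shot('w5')"
```

```text
5.1 tool local mm [-56.71871591 -59.32649207] 0.031594668381382196 F local [-0.51493877  0.0316194 ] jaw 104.79779381136079
```

View pics/w5.png

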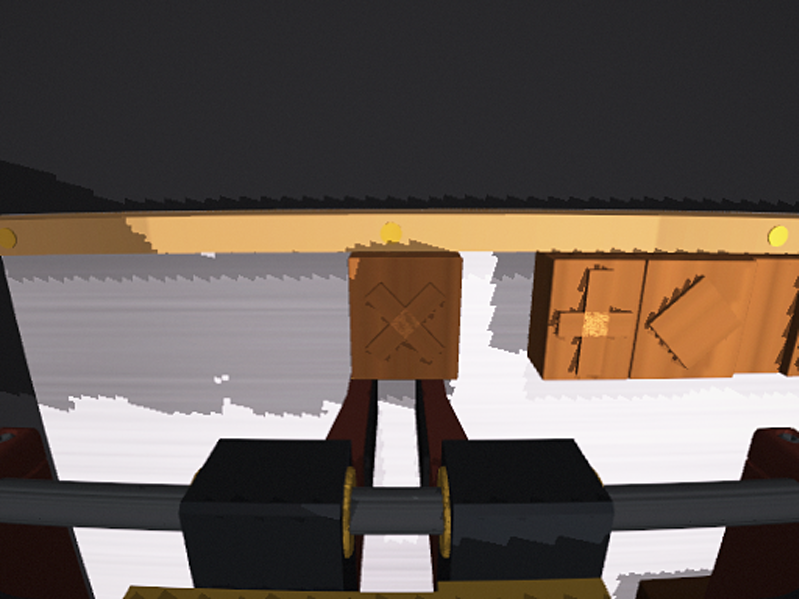

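Emit:
carry_out:
  moves: [0.97,0.26,0,0,0.89,0.97,0.26,0,0,0.89,0.4,-1.5,0,-8.5,0.89,0.4,-1.5,0,-8.5,0.89,0.38,-1.45,0,-8.5,0.89,0,0,0,-8.5,0.89,0,0,0,-8.5,0.89,0,0,0,-8.5,0.89,0,0,0,-8.5,0.89,0,0,0,-8.5,0.89]

```text
time_s: 6.15
tool_pos: [0.603, -0.0564, 0.0317]
ee_rot: [0.45, 0.893, 0.0, 0.0]
wrist_force: [-0.6, 0.6, 0.4]
gripper_width: 0.0095
```

Emit:
carry_out:
  moves: [0,0,0,-8.5,0.89,0,0,0,-8.5,0.89,0,0,0,-4.9,0.89,-1.68,-0.45,0,0,0.89,-1.68,-0.45,0,0,0.89,-1.67,-0.44,0,0,0.89,0,0,0,0,0.89]

```text
time_s: 6.85
tool_pos: [0.55, -0.0698, 0.0314]
ee_rot: [0.61, 0.793, -0.001, -0.001]
wrist_force: [0.0, 0.2, -0.1]
gripper_width: 0.0099
```

```bash
python3 -c "
from h import *
shot('w6')"
```

```text
6.85 tool local mm [ -90.00369448 -104.90205775] 0.03137793087691981 F local [0.10625362 0.22236795] jaw 14.870225257009167
```

View pics/w6.png

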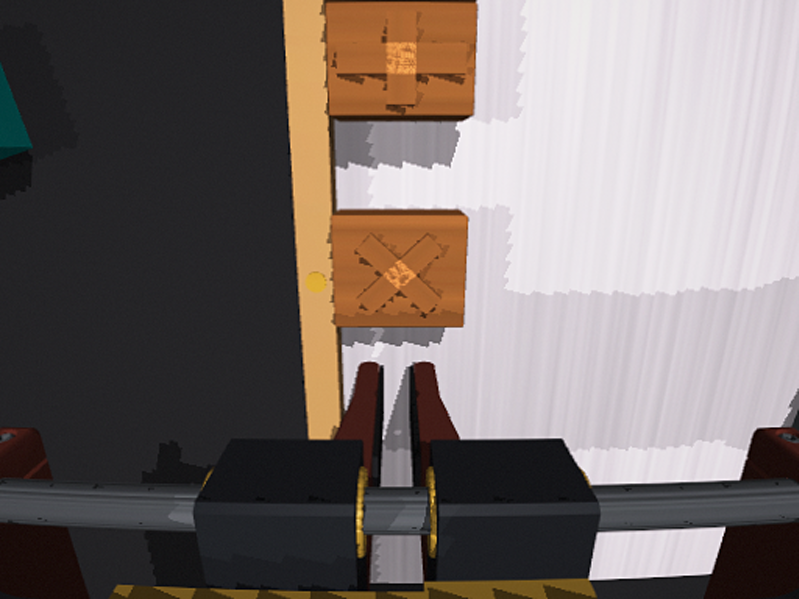

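Emit:
carry_out:
  moves: [-0.26,0.97,0,0,0.89,-0.18,0.68,0,0,0.89,-0.18,0.68,0,0,0.89,-0.18,0.68,0,0,0.89,-0.18,0.68,0,0,0.89,-0.18,0.68,0,0,0.89,-0.13,0.48,0,0,0.89,-0.13,0.48,0,0,0.89,0,0,0,0,0.89]

```text
time_s: 7.8
tool_pos: [0.5369, -0.016, 0.0316]
ee_rot: [0.609, 0.793, -0.0, -0.0]
wrist_force: [-0.5, -0.1, -0.2]
gripper_width: 0.0095
```

```bash
python3 -c "
from h import *
shot('w7')"
```

```text
7.8 tool local mm [-88.8032928  -49.55016216] 0.031637750698954276 F local [-0.47812064  0.00219223] jaw 14.92852540131836
```

View pics/w7.png

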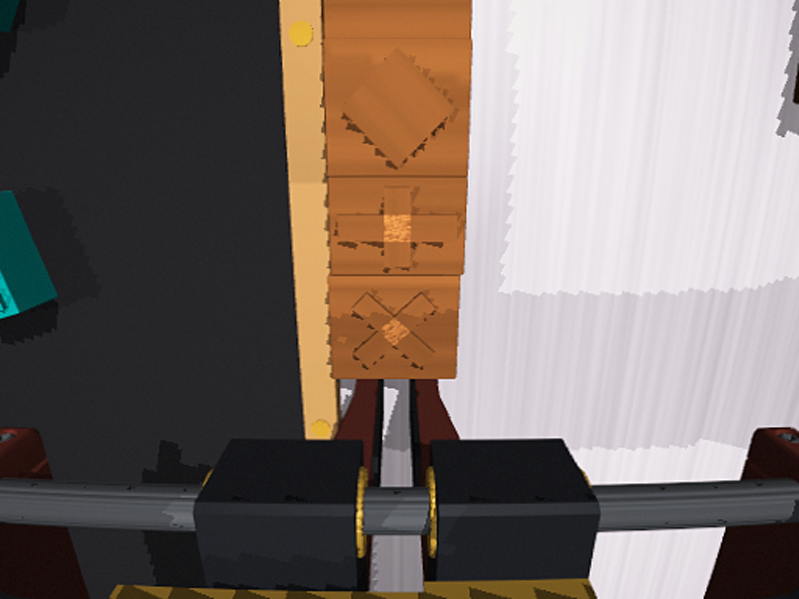

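Emit:
carry_out:
  moves: [-0.13,0.48,0,0,0.89,-0.19,0.67,0,0,0.89,-0.19,0.67,0,0,0.89,-0.19,0.67,0,0,0.89,-0.19,0.67,0,0,0.89,-0.19,0.67,0,0,0.89,-0.13,0.48,0,0,0.89,0,0,0,0,0.89]

```text
time_s: 8.65
tool_pos: [0.5244, 0.0273, 0.0315]
ee_rot: [0.609, 0.793, -0.0, -0.001]
wrist_force: [0.0, -0.4, 0.1]
gripper_width: 0.0096
```

```bash
python3 -c "
from h import *
shot('w8')"
```

```text
8.65 tool local mm [-89.73428327  -4.46166796] 0.031527848765351106 F local [-0.08991801 -0.34516622] jaw 14.944996893418914
```

View pics/w8.png

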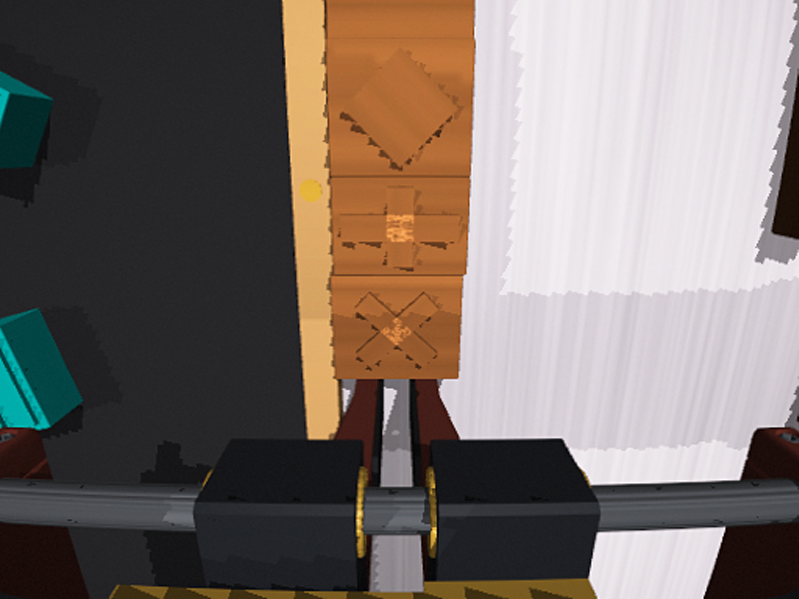

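Emit:
carry_out:
  moves: [-0.08,0.29,0,0,0.89,-0.08,0.29,0,0,0.89,-0.05,0.19,0,0,0.89,0,0,0,0,0.89]

```text
time_s: 9.1
tool_pos: [0.5228, 0.0344, 0.0315]
ee_rot: [0.609, 0.793, -0.0, -0.0]
wrist_force: [-0.7, -0.5, -0.1]
gripper_width: 0.0097
```

Emit:
carry_out:
  moves: [-0.03,0.1,0,0,0.89,0,0,0,0,0.89]

```text
time_s: 9.3
tool_pos: [0.5227, 0.0353, 0.0316]
ee_rot: [0.609, 0.793, -0.0, -0.0]
wrist_force: [-0.5, 0.7, -0.5]
gripper_width: 0.0097
```

Emit:
carry_out:
  moves: [-0.03,0.1,0,0,0.89,0,0,0,0,0.89]

```text
time_s: 9.5
tool_pos: [0.523, 0.0355, 0.0317]
ee_rot: [0.609, 0.793, -0.0, 0.001]
wrist_force: [0.1, -4.3, -0.3]
gripper_width: 0.0098
```

```bash
python3 - <<'E'
from h import *
shot('w9')
im=r.read_camera("top"); cv2.imwrite("pics/top1.png",cv2.resize(im[95:240,130:320,::-1],None,fx=4.2,fy=4.1,interpolation=cv2.INTER_CUBIC))
E
```

```text
9.5 tool local mm [-88.98609794   3.79846211] 0.03174335239121545 F local [-1.05028781 -4.14865051] jaw 14.933912579390254
```

View pics/top1.png

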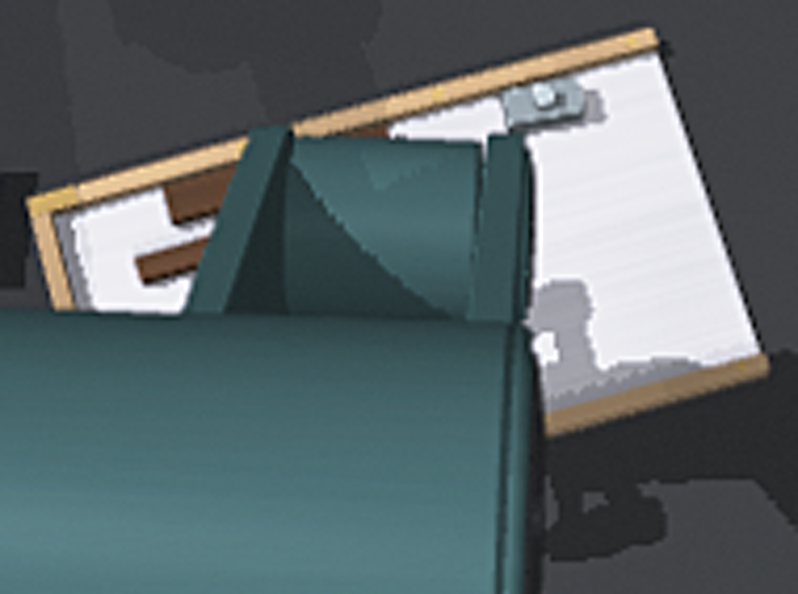

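Emit:
carry_out:
  moves: [0,0,0,0,0.89,0,0,0,0,0.89,0.26,-0.97,0,0,0.89,0.52,-1.93,0,0,0.89,0,0,3,0,0.89,0,0,4,0,0.89,0,0,4,0,0.89,0,0,3,0,0.89,0,0,0,0,0.89,0,0,0,0,0.89]

```text
time_s: 10.6
tool_pos: [0.5304, 0.007, 0.172]
ee_rot: [0.61, 0.793, 0.0, 0.0]
wrist_force: [0.1, 0.1, -0.4]
gripper_width: 0.0096
```

```bash
python3 -c "
from h import *
shot('w10')"
```

```text
10.6 tool local mm [-89.1530691  -25.62075609] 0.17202734347654727 F local [0.13008264 0.04225688] jaw 14.880020656249913
```

View pics/w10.png

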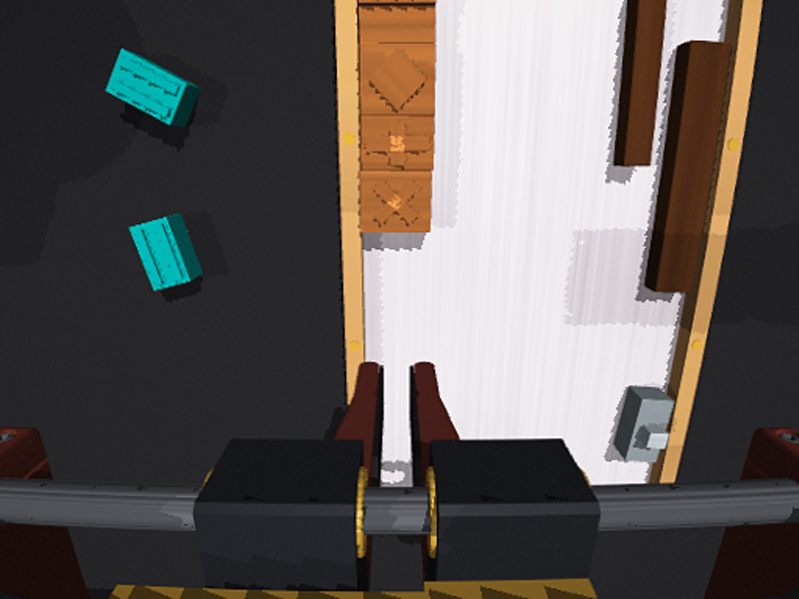

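Emit:
carry_out:
  moves: [-0.6,3.2,2.5,0,0.89,-0.6,3.2,2.5,0,0.89,-0.6,3.2,2,0,0.89,0,0,0,0,0.89,0,0,0,0,0.89,0,0,0,0,0.89]

```text
time_s: 11.25
tool_pos: [0.5113, 0.1024, 0.2398]
ee_rot: [0.61, 0.793, -0.001, -0.001]
wrist_force: [-1.3, -0.5, -0.0]
gripper_width: 0.01
```

```bash
python3 -c "
from h import *
shot('w11')
im=cv2.imread('pics/w11.png')[0:400,250:650]
cv2.imwrite('pics/w11c.png',cv2.resize(im,None,fx=1.5,fy=1.5))"
```

```text
11.25 tool local mm [-83.09480133  71.4406806 ] 0.23978588098382747 F local [-1.41601248 -0.15753601] jaw 14.884935274377423
```

View pics/w11c.png

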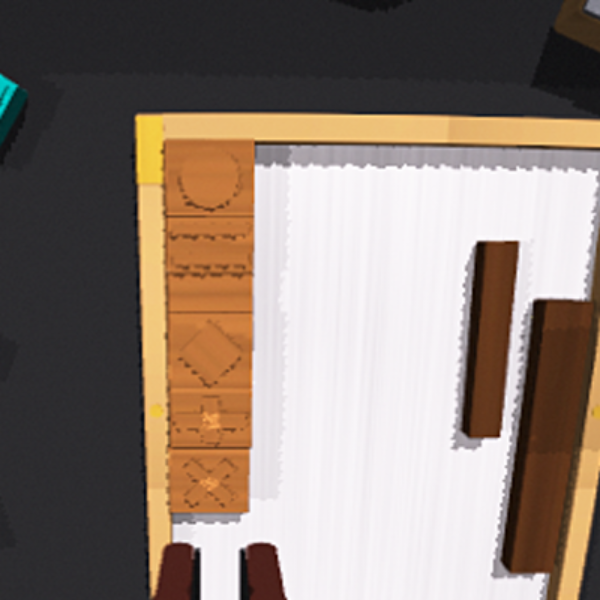

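```bash
python3 -c "
from h import *
f=lambda P:[(250+x/1.5,y/1.5) for x,y in P]
print('far edges');loc('w11',f([(254,141),(253,215),(252,272),(251,388),(250,447),(248,512)]))
print('blank far');loc('w11',f([(252,275),(252,311)]),.022)
print('foot');loc('w11',f([(171,514),(248,512)]))
print('head');loc('w11',f([(165,139),(254,140)]))
print('ledge outer corner, head inner');loc('w11',f([(136,115),(300,143)]),.018)
"
```

```text
far edges
[[-67.6, 198.4], [-67.7, 165.8], [-67.9, 139.7], [-67.8, 83.3], [-67.9, 52.6], [-68.5, 16.9]] mean [-67.9 109.4]
blank far
[[-67.7, 138.0], [-67.5, 120.7]] mean [-67.6 129.4]
foot
[[-109.1, 15.7], [-68.5, 16.9]] mean [-88.8  16.3]
head
[[-108.3, 199.3], [-67.6, 198.8]] mean [-88.  199.1]
ledge outer corner, head inner
[[-122.4, 211.2], [-45.6, 198.7]] mean [-84.  204.9]
```

```bash
python3 -c "
from h import *
print(r.hand_in())"
```

```text
the job is handed in; nothing more can be done
None
```

I pushed the straggler square against the near ledge behind the row, then pushed all six blocks along as one train until they stopped at the head ledge. I then backed the arm off and handed the job in at about 11.3 s; the hand-in gives no verdict.

- **Contact at the head:** the wrist force along the row rose to about 4 N on the last small step.
- **Against the near ledge:** in the last wrist picture, the blocks' far edges lie at galley x of about -67.5 to -68.5 mm. That puts their centres near -89 mm, against a limit of -86 mm.
- **Closed up:** the joints I measured and the foot face are at y of about 166, 140, 121, 83, 53 and 16 mm, where a gapless row would have 166, 140, 120, 82, 52 and 16. The first block's head face read 199 mm, and the head ledge itself read the same.
- **Bystanders:** the arm touched none of them. The ones visible in the last pictures looked unmoved, but I did not measure them again.

**One correction on the way:** the first push was off centre and turned the straggler about 10° too far. I backed off and pushed again with the fingers slightly open, which squared it.

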